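Free the stuck stopper of the square reagent bottle

TASK

The white stopper of the square amber bottle is stuck fast in its neck. Swing the steel keeper bar clear of it (about a quarter turn, and leave it there), work the stopper loose by twisting it back and forth while easing it up, so that the bottle stays standing in its holder instead of being lifted with it, and stand the stopper upright on its plug end in the shallow steel tray without dropping it. Leave the jar, the white bottle and the beaker nearby where they are.

Things in the scene. Friction and masses are not known exactly. Their poses are not given: they have to be found in the camera images.
- holder: Fixed grey holder; origin on the table under the centre of its square well, z up. Base plate 130 (x) by 240 (y, from -90 to +150) by 10 mm; well walls 8 mm thick, tops 40 mm above the table, outside 104 mm square. A 16 mm steel post at its x = 0, y = +105 mm carries the keeper bar at 217 to 229 mm height (hub to 239 mm).
- holder_floor (a point): Centre of the well's floor, 10 mm above the table, where the bottle stands.
- keeper (a joint): Swing angle of the keeper bar about its vertical post, rad. At 0 it points along the holder's -y, right over the stopper (8 mm above its top); positive is anticlockwise seen from above; at 1.57 it points along the holder's +x. Stops at -0.3 and 1.75; starts between -0.2 and 0.25. It moves for about 1 N at the tip and stays where it is left.
- keeper_pivot (a point): On the post's axis, half-way up the keeper bar, 223 mm above the table. The bar is flat steel, 18 mm wide, 12 mm high, and reaches 160 mm from this axis.
- keeper_tip (a point): On the bar's centre line, 150 mm from the post's axis (10 mm short of its end), half-way up the bar.
- bottle_base (a point): Centre of the underside of the amber bottle, z up along it. Body 84 mm square, 92 mm high, shoulder to 106 mm, round neck 50 mm in diameter up to the mouth at 145 mm. It stands loose in the well with 2 mm play on each side, which keeps it from turning but not from being lifted. 0.5 to 0.73 kg.
- bottle_mouth (a point): Centre of the bottle's mouth, 145 mm above its base.
- stopper_tab (a point): Centre of the flat upright tab by which the white plastic stopper is held: 46 mm wide (its x), 12 mm thick (its y), 44 mm high. Below it a 48 mm round flange, 10 mm thick, top 22 mm below this point; below that a straight round plug 32 mm in diameter, 26 mm long, its flat foot 58 mm below this point. Stopper 80 mm tall, 0.12 kg. It can turn without limit.
- stopper_foot (a point): Centre of the plug's flat foot. At the start the flange rests on the mouth and the neck grips the plug with 13 to 20 N, more than the bottle weighs: a straight pull lifts the bottle. While the plug is turned (0.2 to 0.35 N m), a pull slower than 1/5 of the plug's surface speed needs only 2 to 5 N. The grip ends after 14 mm of rise, the plug is out after 26 mm.
- tray_in (a point): Centre of the inner floor of the fixed steel tray, 5 mm above the table; inside 150 mm (its x) by 190 mm (its y), rim 22 mm above the table.
- reagent_mid (a point): Middle of a round white plastic bottle with a screw cap, 72 mm in diameter, 150 mm tall (bystander).
- jar_mid (a point): Middle of a round amber jar with a black lid, 64 mm in diameter, 85 mm tall (bystander).
- beaker_mid (a point): Middle of an open glass beaker, 84 mm in diameter, 100 mm tall (bystander).
Not all that is in view belongs to the job. What is shaped like the part that bears stopper_tab but blue or pink is not meant.

How it is judged:
By the outcome, as a careful person would: the job done as asked, in the order asked, and still so for the second after the job is handed in, with the robot touching nothing.
It also fails if it takes over 72 s, if anything falls off the work surface, if the arm or the gripper's body presses on something with over 40 N, if the wrist force passes 120 N, or if a joint passes its speed limit or range.

ROBOT

A 6-joint arm with a two-finger parallel gripper is mounted at the origin on the work surface. World frame = base frame: x ahead of the robot, y to its left, z up, the work surface at z = 0. Lengths are in m, angles in rad, forces in N, time in s.
With the tool pointing down it reaches from about 0.375 to 0.975 m from the base axis. Payload 3.8 kg.
Tool frame: the origin (TCP) lies midway between the tips of the shut fingers; the grasp point (between the pads) lies r.grip_point_offset behind it (r.grip_point_offset is the distance from the TCP to the grasp point, in m); z points along the fingers, y is the direction in which the jaws open and shut (so a half turn about z gives the same grasp; the last joint's range is limited). The gripper opens to 88 mm and grips with 3 to 60 N. Pads are 18 mm wide; open, the fingers measure 123 mm over their backs; the gripper's body (75 mm by 187 mm) begins 45 mm behind the grasp point.
Start: joints at [-1.365, 0.264, 1.604, -0, 1.274, -0.037], TCP at [0.162, -0.655, 0.239] pointing down, gripper open.
Joint ranges: [-2.63, 2.63], [-0.94, 2.18], [0.31, 2.57], [-1.31, 4.45], [0, 2.66], [-2.55, 2.55]. Speed limits (rad/s): [2.57, 2.57, 3.14, 3.14, 3.14, 3.14].

INTERFACE

Orientations are given as a 3x3 rotation matrix whose columns are the frame's x, y, z axes.
In Python, from bench import r, cams, sign_off gives the robot as it stands.
- The arm moves only by the shell command python3 -m handwheel 'ROWS' [OPENING] [FORCE]. ROWS is JSON, a list of rows, each a list of 4 numbers: the shift along the tool's x, y, z in cm, then the turn about the tool's z in rad. A call has 1 to 20 rows; each row is the pose to reach, as a shift and turn from the pose measured when the call began, along the tool's axes at that moment; what a row does not reach only later rows make up. A row lasts 1/12 s, in which the tool goes at most 41.7 mm and 7.16 degrees, less where a joint would pass 70% of its speed; a pose out of reach is approached as far as the arm can. A call with a gripper value outside its range is refused whole. OPENING is the finger opening in cm, from 0 to 8.81, set as the call begins (- or left out, the last holds). The fingers move at their own pace and stop on an object; FORCE is the grip in N (left out, the last holds). Time passes only in rows, so rows that repeat a pose let the fingers close. It gives the time, the measured TCP pose, the force and the opening at its end, in the units of the state.
- r.get_state(): the state, without advancing time (a new reading comes with each control period).
- cams.grab_frame(name): name is "scene" or "top"; returns the picture (384x512x3 uint8, red, green, blue); there is no depth.
- cams.camera_info(name): a dict with "vertical_fov" (degrees; the focal length in pixels is half the picture's height over the tangent of half this angle, whatever the lens; pixels are square), "cx", "cy" (the principal point, pixels), "dist" ([k1, k2, p1, p2, k3] as OpenCV has them; the pictures are not rectified), "world_to_cam" (4x4, takes a point from world to camera coordinates). Camera axes: x right, y up, looking along -z (the intrinsics and any distortion apply to the point x, -y, -z); pixel columns grow to the right and rows downward; lengths in m; the calibration is good to about 2 mm. A picture is of the moment at which its call begins. camera_info takes no time and is no camera call.
- sign_off(): hands the job in, once; it reports no verdict.
The state is a dict: "t": time; "joint_pos": joint angles; "qd": joint speeds; "joint_torque": joint torques, N m; "tool_pos": TCP position; "ee_rot": TCP orientation; "force": force on the tool from outside, world axes, zero at the start; "torque": the same for the moment, N m; "width": finger opening in m.
Only numpy, scipy, OpenCV 4.12 (cv2) and the standard library are available. Lean on these libraries where they do the work, as an engineer would, in place of code of your own. Each camera call takes 0.05 s, during which the arm holds its last target.

## Working session

There is one attempt and no reset: what is moved stays moved. The work goes in short steps, Python scripts to look and compute and a shell command to move; the robot and the scene stay as the last step left them, time stands still between calls to the robot, and variables do not carry over. Pictures are saved under pics/ and viewed, and the job is handed in when it is done.

```bash
mkdir -p pics; ls
python3 - <<'E'
from bench import r,cams
import cv2,numpy as np
for n in ("scene","top"):
    im=cams.grab_frame(n); cv2.imwrite(f"pics/{n}0.png",im[:,:,::-1]); i=cams.camera_info(n); print(n,i)
print(r.get_state(), r.grip_point_offset)
E
```

```text
pics
scene {'vertical_fov': 53.2624877075399, 'cx': 251.6043670893551, 'cy': 192.5171592859766, 'dist': array([-0.02221856,  0.        ,  0.        ,  0.        ,  0.        ]), 'world_to_cam': array([[-0.78147338,  0.62382388,  0.01196362,  0.43094165],
       [-0.51984882, -0.66158652,  0.54042621,  0.16995429],
       [ 0.34504574,  0.41610942,  0.84130635, -1.19927673],
       [ 0.        ,  0.        ,  0.        ,  1.        ]])}
top {'vertical_fov': 53.22032270313793, 'cx': 264.1041265313101, 'cy': 196.37306801519514, 'dist': array([-0.07966319,  0.        ,  0.        ,  0.        ,  0.        ]), 'world_to_cam': array([[-3.62462402e-03, -9.99817508e-01, -1.87566664e-02,
         1.11054477e-03],
       [ 9.98492477e-01, -4.64584292e-03,  5.46917696e-02,
        -5.53055559e-01],
       [-5.47689293e-02, -1.85301532e-02,  9.98327100e-01,
        -1.11917367e+00],
       [ 0.00000000e+00,  0.00000000e+00,  0.00000000e+00,
         1.00000000e+00]])}
{'t': 0.1, 'joint_pos': array([-1.36487041e+00,  2.64670959e-01,  1.60522889e+00, -1.35357911e-05,
        1.27371000e+00, -3.68794621e-02]), 'qd': array([ 8.16813230e-05, -1.84200654e-03, -4.52051154e-03, -9.72957133e-04,
       -1.05520803e-03, -5.71739674e-04]), 'joint_torque': array([ 2.00394893e-04, -5.03619647e+01, -3.58071578e+01,  7.31423381e-02,
        2.33969477e-02, -5.70394820e-05]), 'tool_pos': array([ 0.16216382, -0.65456879,  0.23752175]), 'ee_rot': array([[ 9.70666364e-01,  2.40430090e-01, -4.25131858e-04],
       [ 2.40430458e-01, -9.70664363e-01,  1.97192627e-03],
       [ 6.14500678e-05, -2.01629715e-03, -9.99997965e-01]]), 'force': array([-0.42763125,  0.71729371, -0.43938658]), 'torque': array([-0.02026647,  0.00261332, -0.01593708]), 'width': 0.08792700414753898} 0.0187
```

View pics/scene0.png

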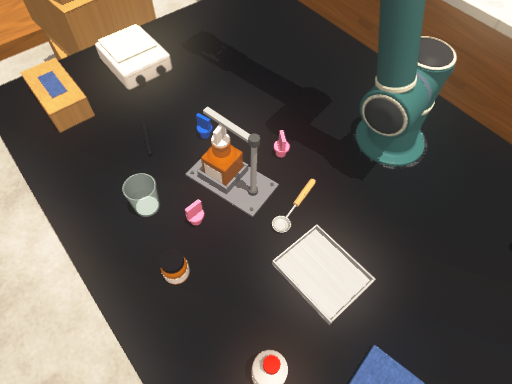

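View pics/top0.png

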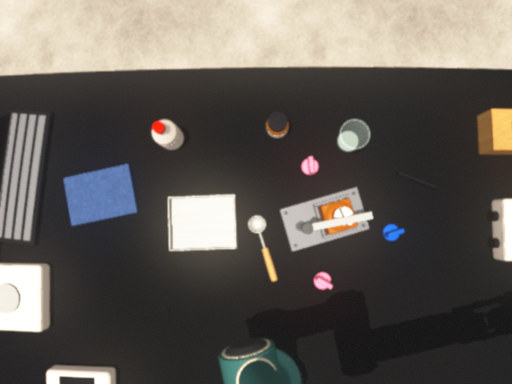

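The top view shows the holder at about (325,218), with the keeper hub near (306,227) and the tip near (371,215). The candidates for the stopper are white at (343,213) in the amber bottle, pink at (310,165) and (323,281), and blue at (393,232). Only the white one sits in the amber bottle's neck, so I'm confirming it in enlarged crops.

Run:
```python
import cv2
a=cv2.imread("pics/top0.png")[175:265,270:410]; cv2.imwrite("pics/top0c.png",cv2.resize(a,None,fx=5.7,fy=5.7,interpolation=cv2.INTER_CUBIC))
a=cv2.imread("pics/scene0.png")[95:220,175:300]; cv2.imwrite("pics/scene0c.png",cv2.resize(a,None,fx=4.8,fy=4.8,interpolation=cv2.INTER_CUBIC))
```

```text
(no output)
```

View pics/top0c.png

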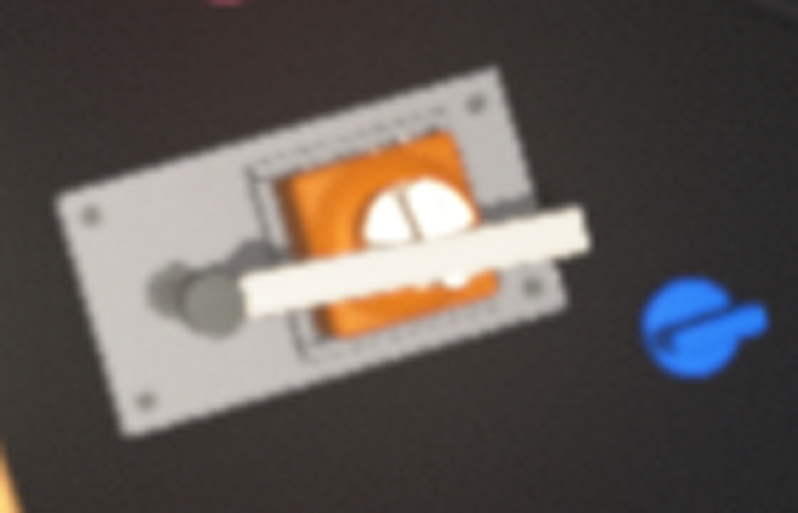

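View pics/scene0c.png

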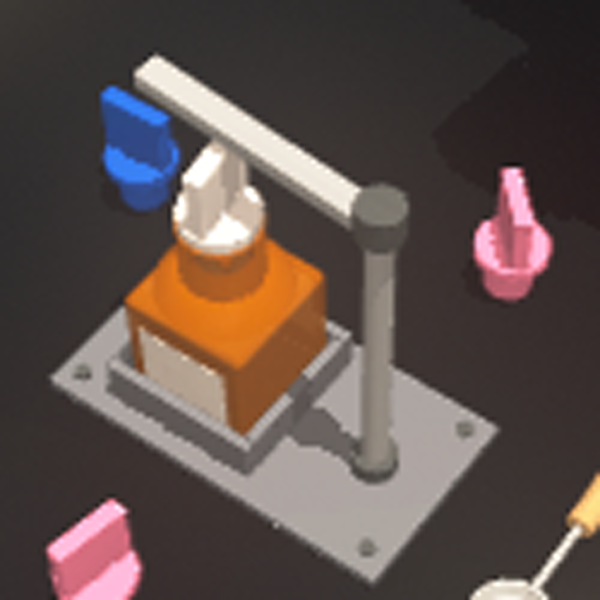

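The white stopper at (343,213) in the top view is the one meant. It is in the amber bottle, under the keeper bar. Next I'm computing poses.

```bash
cat > h.py <<'E'
import cv2,numpy as np
from bench import r,cams
from scipy.optimize import least_squares
def KD(n):
    i=cams.camera_info(n); f=192/np.tan(np.radians(i["vertical_fov"])/2)
    return np.array([[f,0,i["cx"]],[0,f,i["cy"]],[0,0,1]]),i["dist"],np.diag([1,-1,-1,1.])@i["world_to_cam"]
def proj(n,P):
    K,D,T=KD(n); return cv2.projectPoints(np.array(P,float).reshape(-1,1,3),cv2.Rodrigues(T[:3,:3])[0],T[:3,3],K,D)[0][:,0]
def back(n,uv,z):
    K,D,T=KD(n); q=cv2.undistortPoints(np.array([[uv]],float),K,D)[0,0]; R=T[:3,:3]
    d=R.T@np.array([q[0],q[1],1]); c=-R.T@T[:3,3]; return c+d*(z-c[2])/d[2]
def tc(p): return ((p[0]+.5)/5.7-.5+270,(p[1]+.5)/5.7-.5+175)
def sc(p): return ((p[0]+.5)/4.8-.5+175,(p[1]+.5)/4.8-.5+95)
def rz(a): return np.array([[np.cos(a),-np.sin(a)],[np.sin(a),np.cos(a)]])
E
python3 - <<'E'
from h import *
obs=[("top",tc(p),q) for p,q in [((57,200),(65,150,10)),((497,67),(65,-90,10)),((567,307),(-65,-90,10)),((125,437),(-65,150,10)),((215,303),(0,105,239))]]
obs+=[("scene",sc(p),q) for p,q in [((497,430),(-65,150,10)),((373,582),(65,150,0)),((52,378),(65,-90,10)),((380,205),(0,105,239))]]
def W(v,q): return np.r_[v[:2]+rz(v[2])@(np.array(q[:2])/1e3),q[2]/1e3]
res=lambda v:np.concatenate([proj(n,W(v,q))[0]-p for n,p,q in obs])
s=least_squares(res,[.6,-.15,.2]); print("holder",s.x,s.fun.round(1))
v=s.x; piv=W(v,(0,105,223))
print("pivot",piv)
e=back("top",tc((582,229)),.229); d=e-piv; print("end",e,np.hypot(*d[:2]),"keeper",np.arctan2(d[1],d[0])-(v[2]-np.pi/2))
for p in [(168,196),(236,194),(237,250),(168,252)]: print("tray",back("top",p,.022))
for nm,p,z in [("reagent cap",(158,128),.15),("jar",(277,121),.085),("beaker",(354,136),.1),("pink2",(322,281),.03),("blue",(391,232),.03)]: print(nm,back("top",p,z))
print(proj("top",[W(v,(0,0,207))]),proj("scene",[W(v,(0,0,207))]))
E
```

```text
holder [ 0.49339339 -0.20748974  0.27937154] [-0.5 -0.3 -0.4  0.4  0.   0.3 -0.1  0.4 -0.2  0.7  0.1 -1.  -0.5  1.5
 -1.3 -0.3 -0.3 -0.4]
pivot [ 0.46443947 -0.10656071  0.223     ]
end [ 0.49596525 -0.26298376  0.229     ] 0.15956831193426685 keeper -0.08049393363925783
tray [0.55511827 0.28426843 0.022     ]
tray [0.56007176 0.08153931 0.022     ]
tray [0.39573782 0.07866751 0.022     ]
tray [0.38952653 0.28306713 0.022     ]
reagent cap [0.72985966 0.27908573 0.15      ]
jar [ 0.76152625 -0.0395497   0.085     ]
beaker [ 0.71457545 -0.25218953  0.1       ]
pink2 [ 0.30614889 -0.16816768  0.03      ]
blue [ 0.44647626 -0.37116342  0.03      ]
[[346.87612271 216.00453112]] [[218.43959491 126.42357592]]
```

```bash
cat >> h.py <<'E'
HV=np.array([.4934,-.2075,.2794]); PIV=np.array([.4644,-.1066])
def rel(P,yaw,s=None,p0=None,R0=None):
    # pose (TCP P, tool x world angle yaw, z down) -> row cm
    if s is None: s=r.get_state(); 
    p0=s["tool_pos"] if p0 is None else p0; R0=s["ee_rot"] if R0 is None else R0
    d=R0.T@(np.array(P)-p0)*100; y0=np.arctan2(R0[1,0],R0[0,0]); t=-((yaw-y0+np.pi)%(2*np.pi)-np.pi)
    return np.r_[d,t]
E
python3 - <<'E'
from h import *
def pose(th,R=.142,gap=0):
    phi=HV[2]-np.pi/2+th; u=np.array([np.cos(phi),np.sin(phi)]); n=np.array([-u[1],u[0]])
    return np.r_[PIV+R*u-(.018+gap)*n,.215],phi+np.pi/2
P,y=pose(-.08,gap=.025); print(P,y,"rows from now",rel(P,y).round(3))
R0=np.array([[np.cos(y),np.sin(y),0],[np.sin(y),-np.cos(y),0],[0,0,-1]])
for th in np.arange(-.08,1.6,.1): print(round(th,2),rel(*pose(th),p0=P,R0=R0).round(2))
E
```

```text
[ 0.45037956 -0.25430385  0.215     ] 0.1993999999999998 rows from now [ 37.6   -31.918   2.319   0.043]
-0.08 [ 2.5 -0.   0.  -0. ]
0.02 [ 3.93  0.11  0.   -0.1 ]
0.12 [ 5.36  0.07  0.   -0.2 ]
0.22 [ 6.78 -0.1   0.   -0.3 ]
0.32 [ 8.17 -0.42  0.   -0.4 ]
0.42 [ 9.53 -0.88  0.   -0.5 ]
0.52 [10.83 -1.46  0.   -0.6 ]
0.62 [12.07 -2.18  0.   -0.7 ]
0.72 [13.23 -3.02  0.   -0.8 ]
0.82 [14.3  -3.96  0.   -0.9 ]
0.92 [15.28 -5.01  0.   -1.  ]
1.02 [16.14 -6.15  0.   -1.1 ]
1.12 [16.88 -7.38  0.   -1.2 ]
1.22 [17.5  -8.67  0.   -1.3 ]
1.32 [ 17.99 -10.01   0.    -1.4 ]
1.42 [ 18.34 -11.4    0.    -1.5 ]
1.52 [ 18.55 -12.82   0.    -1.6 ]
```

```bash
python3 -m handwheel '[[2.5,-2.1,0,0],[5.5,-4.7,0,0],[8.5,-7.2,0,0],[11.5,-9.8,0,0],[14.5,-12.3,0,0],[17.5,-14.9,0,0],[20.5,-17.4,0,0],[23.5,-20,0,0],[26.5,-22.5,0,0],[29.5,-25,0,0],[32.5,-27.6,0,0.01],[35,-29.7,0,0.03],[37,-31.4,0.8,0.04],[37.6,-31.9,1.8,0.04],[37.6,-31.9,2.3,0.04],[37.6,-31.9,2.3,0.04]]' 0 20
python3 - <<'E'
from h import *
s=r.get_state(); print(s["tool_pos"],s["ee_rot"].round(3),s["force"],s["width"],s["t"])
im=cams.grab_frame("top")[:,:,::-1]; cv2.imwrite("pics/top1.png",cv2.resize(im[150:300,240:420],None,fx=4,fy=4,interpolation=cv2.INTER_CUBIC))
E
```

```text
t: 1.43
tool_pos: [0.449, -0.254, 0.2129]
ee_rot: [[0.979, 0.203, -0.004], [0.203, -0.979, 0.003], [-0.004, -0.004, -1.0]]
force: [-0.5, 0.1, 0.1]
width: 0.0003
[ 0.44897947 -0.25396229  0.21289895] [[ 0.979  0.203 -0.004]
 [ 0.203 -0.979  0.003]
 [-0.004 -0.004 -1.   ]] [-0.49693792  0.12274993  0.11852855] 0.00034967046104658167 1.4333
```

View pics/top1.png

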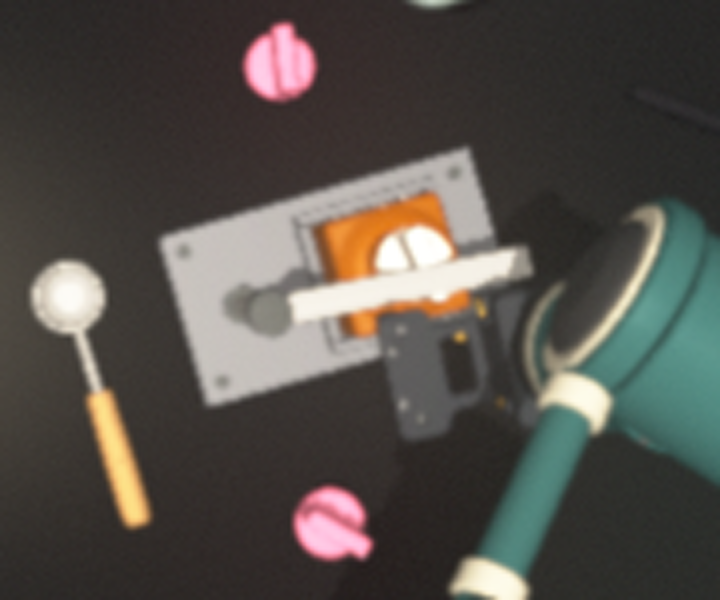

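The gripper is behind the bar, at crop (430,370), and the bar runs from (290,305) to (525,262). Now I push it round the arc.

```bash
python3 -m handwheel '[[1.2,0,-0.2,0],[2.5,0,-0.2,0],[3.9,0.1,-0.2,-0.1],[5.4,0.1,-0.2,-0.2],[6.8,-0.1,-0.2,-0.3],[8.2,-0.4,-0.2,-0.4],[9.5,-0.9,-0.2,-0.5],[10.8,-1.5,-0.2,-0.6],[12.1,-2.2,-0.2,-0.7],[13.2,-3.0,-0.2,-0.8],[14.3,-4.0,-0.2,-0.9],[15.3,-5.0,-0.2,-1.0],[16.1,-6.2,-0.2,-1.1],[16.9,-7.4,-0.2,-1.2],[17.5,-8.7,-0.2,-1.3],[18.0,-10,-0.2,-1.4],[18.3,-11.4,-0.2,-1.5],[18.6,-12.6,-0.2,-1.58],[18.7,-13.0,-0.2,-1.6],[18.7,-13.0,-0.2,-1.6]]'
python3 - <<'E'
from h import *
s=r.get_state(); print(s["tool_pos"],s["ee_rot"].round(3),s["force"],s["joint_pos"].round(2),s["t"])
im=cams.grab_frame("top")[:,:,::-1]; cv2.imwrite("pics/top2.png",cv2.resize(im[130:280,240:420],None,fx=4,fy=4,interpolation=cv2.INTER_CUBIC))
E
```

```text
t: 3.15
tool_pos: [0.6071, -0.0894, 0.216]
ee_rot: [[-0.23, 0.973, -0.002], [0.973, 0.23, 0.003], [0.003, -0.002, -1.0]]
force: [0.0, -0.1, -0.4]
width: 0.0002
[ 0.60707635 -0.08937811  0.21603856] [[-0.23   0.973 -0.002]
 [ 0.973  0.23   0.003]
 [ 0.003 -0.002 -1.   ]] [ 0.01931962 -0.08089635 -0.40603791] [-0.19  0.17  1.76  0.    1.21 -0.42] 3.15
```

View pics/top2.png

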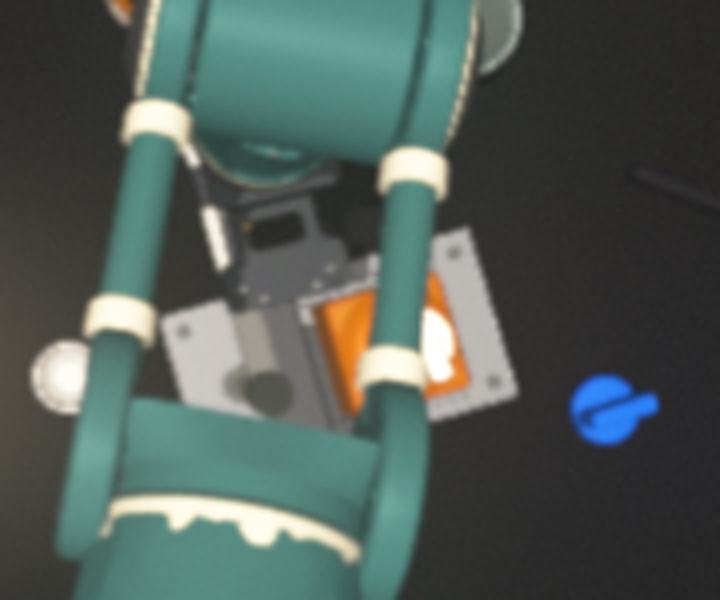

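```bash
python3 -m handwheel '[[-2,0,0,0],[-4,0,0,0],[-5,-0.5,-2,0.1],[-7,-2,-4,0.2],[-10,-4,-5,0.3],[-13,-6,-5,0.4],[-16,-8.5,-5,0.5],[-19,-11,-5,0.6],[-22,-13.5,-5,0.7],[-25,-15.5,-5,0.8],[-27.5,-17.5,-5,0.9],[-27.5,-17.5,-5,1.0],[-27.5,-17.5,-5,1.1],[-27.5,-17.5,-5,1.2],[-27.5,-17.5,-5,1.3],[-27.5,-17.5,-5,1.4],[-27.5,-17.5,-5,1.5],[-27.5,-17.5,-5,1.5]]' 8.8
python3 - <<'E'
from h import *
s=r.get_state(); print(s["tool_pos"],s["ee_rot"].round(3),s["force"],s["joint_pos"].round(2),s["t"])
im=cams.grab_frame("top")[:,:,::-1]; cv2.imwrite("pics/top3.png",cv2.resize(im[160:265,280:400],None,fx=5.7,fy=5.7,interpolation=cv2.INTER_CUBIC))
im=cams.grab_frame("scene")[:,:,::-1]; cv2.imwrite("pics/scene3.png",cv2.resize(im[95:220,175:300],None,fx=4.8,fy=4.8,interpolation=cv2.INTER_CUBIC))
E
```

```text
t: 4.7
tool_pos: [0.4991, -0.399, 0.2655]
ee_rot: [[0.957, 0.291, -0.002], [0.291, -0.957, 0.002], [-0.002, -0.003, -1.0]]
force: [1.2, -0.3, -0.5]
width: 0.0881
[ 0.49911017 -0.39896845  0.26552516] [[ 0.957  0.291 -0.002]
 [ 0.291 -0.957  0.002]
 [-0.002 -0.003 -1.   ]] [ 1.22687659 -0.34578603 -0.49024044] [-0.71  0.18  1.65  0.    1.31  0.56] 4.7
```

View pics/top3.png

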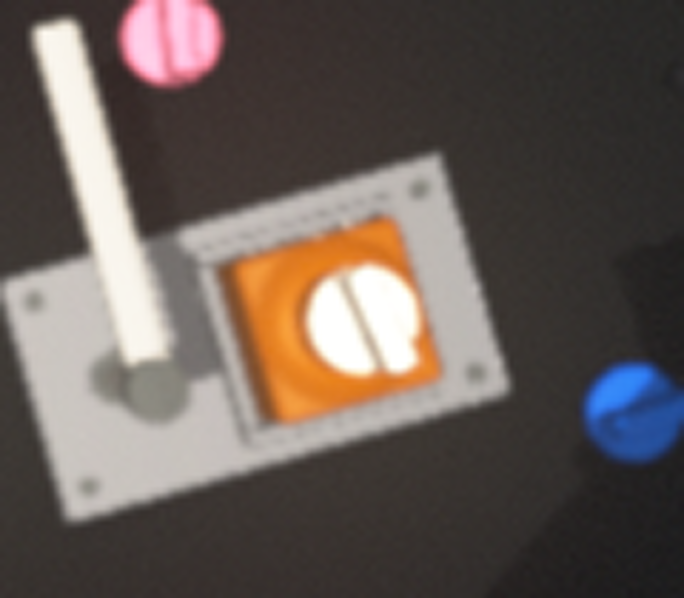

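View pics/scene3.png

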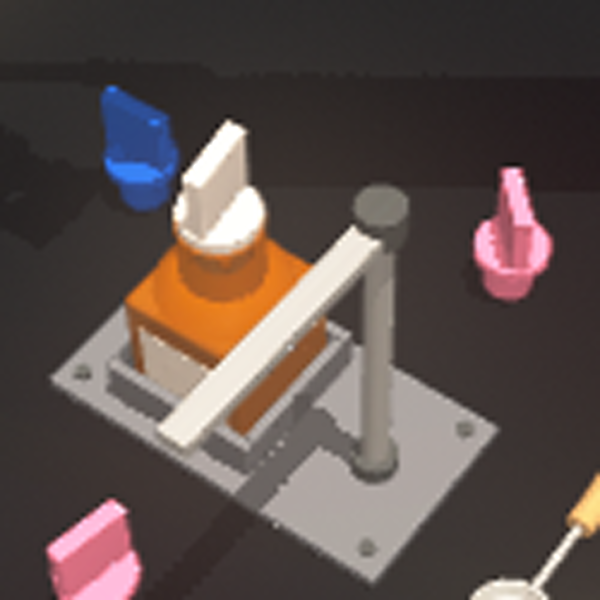

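The bar is at a quarter turn, running from (155,385) to (57,28) in the top crop. The stopper's flange is centred near (363,320), with the tab edge from (345,272) to (382,372). I'm taking a closer crop to fit the stopper.

Run:
```python
from h import *
e=back("top",((57+.5)/5.7-.5+280,(28+.5)/5.7-.5+160),.229); d=e[:2]-PIV; print("end",e,np.hypot(*d),"keeper",np.arctan2(d[1],d[0])-(HV[2]-np.pi/2))
a=cv2.imread("pics/scene3.png"); 
b=cv2.resize(a[100:280,110:290],None,fx=3.3,fy=3.3,interpolation=cv2.INTER_CUBIC); cv2.imwrite("pics/scene3c.png",b)
```

```text
end [ 0.61799773 -0.06687763  0.229     ] 0.15865096765119283 keeper 1.5444647710965755
```

View pics/scene3c.png

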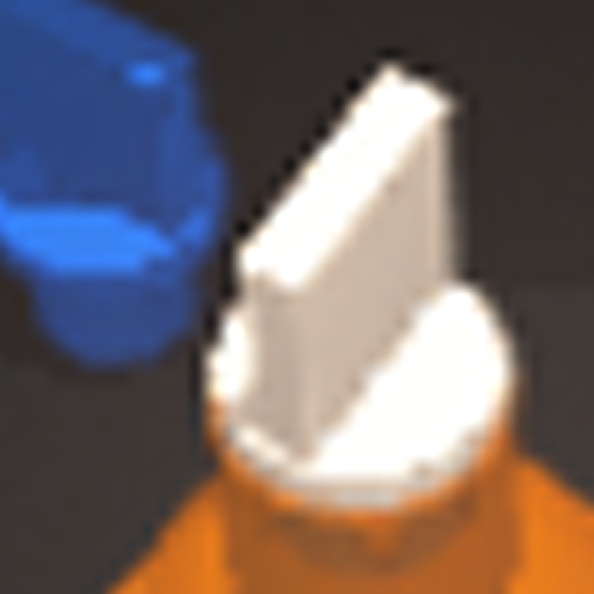

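Run:
```python
from h import *
c=lambda p: sc((p[0]/3.3+110,p[1]/3.3+100))
t=lambda p: ((p[0]+.5)/5.7-.5+280,(p[1]+.5)/5.7-.5+160)
obs=[("scene",c(p),q) for p,q in [((243,258),(23,-6,209)),((297,288),(23,6,209)),((390,65),(-23,-6,209)),((450,102),(-23,6,209)),((300,458),(23,6,165))]]
obs+=[("top",t(p),q) for p,q in [((345,272),(23,6,165)),((382,372),(-23,6,165)),((363,320),(0,0,165))]]
def W(v,q): return np.r_[v[:2]+rz(v[2])@(np.array(q[:2])/1e3),q[2]/1e3]
f=lambda v:np.concatenate([proj(n,W(v,q))[0]-p for n,p,q in obs])
s=least_squares(f,[.4934,-.2075,.3],loss="soft_l1"); print(s.x,f(s.x).round(1))
v=s.x
for n,o,k in (("top",(280,160),5.7),("scene",(175,95),4.8)):
    im=cv2.imread(f"pics/{n}3.png")
    for q in [[(23,6,209),(23,-6,209),(-23,-6,209),(-23,6,209)],[(23,6,165),(23,-6,165),(-23,-6,165),(-23,6,165)],[(24*np.cos(a),24*np.sin(a),165) for a in np.linspace(0,6.28,40)]]:
        p=(proj(n,[W(v,i) for i in q])-o+.5)*k-.5
        cv2.polylines(im,[p.round().astype(int)],True,(0,0,255),1)
    cv2.imwrite(f"pics/{n}3o.png",im)
a=cv2.imread("pics/top3o.png")[200:450,230:480]; b=cv2.imread("pics/scene3o.png")[80:330,100:350]
cv2.imwrite("pics/o3.png",cv2.resize(np.hstack([a,b]),None,fx=1.6,fy=1.6))
print("row to above", rel(np.r_[v[:2],.250],v[2]).round(3))
```

```text
[ 0.49368816 -0.20637345  0.36765101] [-1.5 -0.4 -0.8 -0.4 -0.6 -0.2 -0.3 -0.7  0.2  0.6 -2.4  1.1 -2.2  0.3
 -0.1  0.2]
row to above [  5.192 -18.512   1.597  -0.066]
```

View pics/o3.png

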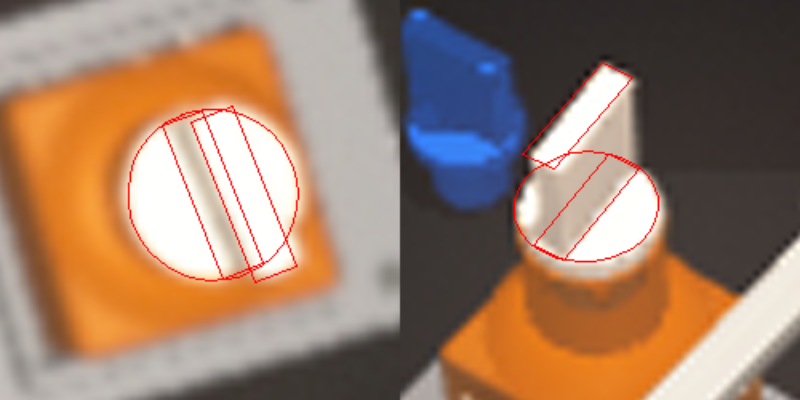

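The overlay matches in both views: the stopper is at about (0.494, -0.207) with a tab yaw of about 0.365. I'm moving above it.

```bash
python3 -m handwheel '[[0.6,-2,0,0],[1.3,-4.6,0,-0.02],[2.1,-7.5,0,-0.05],[2.9,-10.5,0.3,-0.07],[3.8,-13.5,0.8,-0.07],[4.6,-16.5,1.4,-0.07],[5.1,-18.2,1.6,-0.07],[5.2,-18.5,1.6,-0.07],[5.2,-18.5,1.6,-0.07]]'
python3 - <<'E'
from h import *
print(rel([.4937,-.2068,.183],.365).round(3))
im=cams.grab_frame("scene")[:,:,::-1]; cv2.imwrite("pics/scene4.png",cv2.resize(im[65:190,165:290],None,fx=4.8,fy=4.8,interpolation=cv2.INTER_CUBIC))
E
```

```text
t: 5.55
tool_pos: [0.4938, -0.2058, 0.2502]
ee_rot: [[0.93, 0.366, -0.002], [0.366, -0.93, 0.002], [-0.001, -0.003, -1.0]]
force: [0.3, -0.6, 0.5]
width: 0.0878
[-0.04   0.108  6.715  0.01 ]
```

View pics/scene4.png

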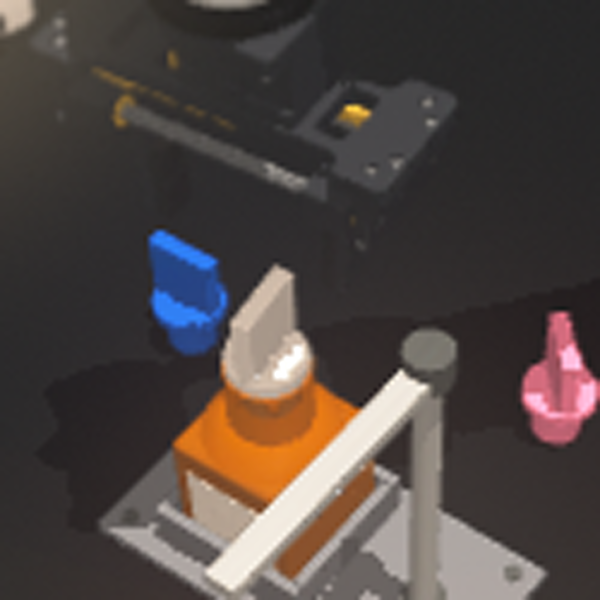

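The gripper straddles the tab and is clear of the hub. I'm descending, then closing.

```bash
python3 -m handwheel '[[0,0.1,1.5,0],[0,0.1,3.5,0],[0,0.1,5,0],[0,0.1,6,0],[0,0.1,6.7,0],[0,0.1,6.7,0],[0,0.1,6.7,0]]' && python3 -m handwheel '[[0,0,0,0],[0,0,0,0],[0,0,0,0],[0,0,0,0],[0,0,0,0],[0,0,0,0],[0,0,0,0],[0,0,0,0]]' 0.6 15
```

```text
t: 6.18
tool_pos: [0.4945, -0.2082, 0.1835]
ee_rot: [[0.931, 0.365, -0.002], [0.365, -0.931, 0.001], [-0.001, -0.002, -1.0]]
force: [0.5, 0.2, 0.5]
width: 0.0876
t: 6.85
tool_pos: [0.4945, -0.2082, 0.1836]
ee_rot: [[0.931, 0.365, -0.002], [0.365, -0.931, 0.001], [-0.001, -0.002, -1.0]]
force: [0.5, 0.8, -0.1]
width: 0.0364
```

```bash
python3 -m handwheel '[[0,0,0,0],[0,0,0,0],[0,0,0,0],[0,0,0,0],[0,0,0,0],[0,0,0,0]]' 0.6 15
python3 - <<'E'
from h import *
s=r.get_state(); print(s["force"],s["torque"],s["joint_pos"].round(2))
im=cams.grab_frame("scene")[:,:,::-1]; cv2.imwrite("pics/scene5.png",cv2.resize(im[65:190,165:290],None,fx=4.8,fy=4.8,interpolation=cv2.INTER_CUBIC))
E
```

```text
t: 7.35
tool_pos: [0.4942, -0.208, 0.1834]
ee_rot: [[0.931, 0.365, -0.002], [0.365, -0.931, 0.002], [-0.002, -0.002, -1.0]]
force: [-0.5, 0.7, 0.5]
width: 0.0119
[-0.5280949   0.67034973  0.50997807] [0.19936868 0.15704783 0.03061309] [-0.45  0.05  1.96  0.    1.14  0.75]
```

View pics/scene5.png

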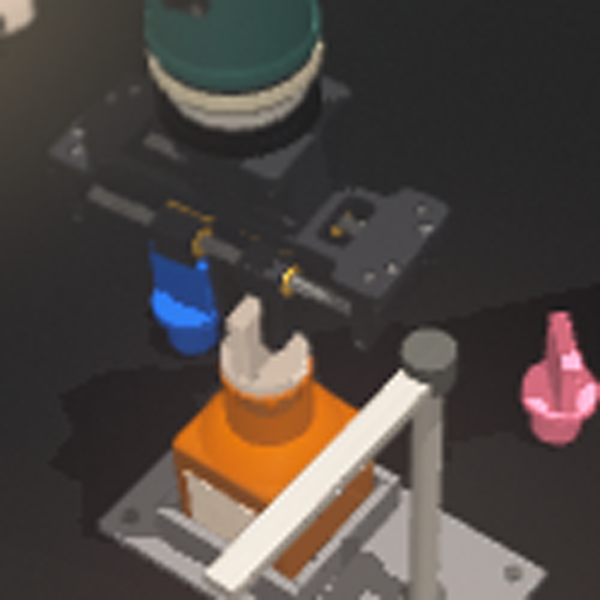

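```bash
python3 -m handwheel '[[0,0,0,0],[0,0,0,0],[0,0,0,0],[0,0,0,-0.05],[0,0,0,-0.15],[0,0,-0.01,-0.25],[0,0,-0.03,-0.35],[0,0,-0.05,-0.45],[0,0,-0.07,-0.55],[0,0,-0.09,-0.65],[0,0,-0.11,-0.75],[0,0,-0.13,-0.85],[0,0,-0.13,-0.9],[0,0,-0.13,-0.9]]' 0.6 45
python3 - <<'E'
from h import *
s=r.get_state(); print(s["force"],s["torque"],s["joint_pos"].round(2))
im=cams.grab_frame("scene")[:,:,::-1]; cv2.imwrite("pics/scene6.png",cv2.resize(im[95:190,185:280],None,fx=6,fy=6,interpolation=cv2.INTER_CUBIC))
E
```

```text
t: 8.57
tool_pos: [0.4939, -0.2077, 0.1842]
ee_rot: [[0.292, 0.956, -0.003], [0.956, -0.292, 0.002], [0.001, -0.004, -1.0]]
force: [-0.4, 1.0, -2.2]
width: 0.0115
[-0.39977858  1.04660993 -2.21177774] [ 0.19408131 -0.02888626  0.11768304] [-0.45  0.05  1.96  0.    1.14 -0.15]
```

View pics/scene6.png

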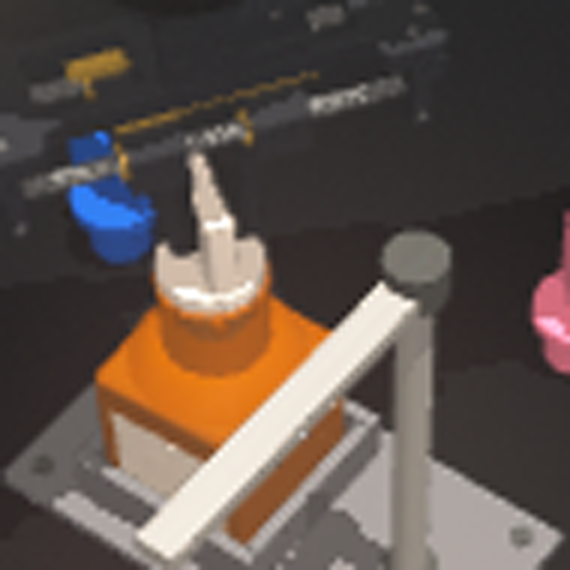

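The stopper turns with the gripper and has risen about 1 mm, and the bottle is still seated. I'm continuing back and forth.

```bash
python3 -m handwheel '[[0,0,0,0.05],[0,0,0,0.15],[0,0,-0.02,0.25],[0,0,-0.04,0.35],[0,0,-0.06,0.45],[0,0,-0.08,0.55],[0,0,-0.1,0.65],[0,0,-0.12,0.75],[0,0,-0.14,0.85],[0,0,-0.16,0.95],[0,0,-0.18,1.05],[0,0,-0.2,1.15],[0,0,-0.22,1.25],[0,0,-0.24,1.35],[0,0,-0.26,1.45],[0,0,-0.28,1.55],[0,0,-0.3,1.65],[0,0,-0.32,1.75],[0,0,-0.32,1.8],[0,0,-0.32,1.8]]'
python3 - <<'E'
from h import *
s=r.get_state(); print(s["force"],s["torque"],s["joint_pos"].round(2))
im=cams.grab_frame("scene")[:,:,::-1]; cv2.imwrite("pics/scene7.png",cv2.resize(im[95:190,185:280],None,fx=6,fy=6,interpolation=cv2.INTER_CUBIC))
E
```

```text
t: 10.28
tool_pos: [0.4941, -0.2082, 0.1874]
ee_rot: [[0.863, -0.506, -0.003], [-0.506, -0.863, 0.001], [-0.003, 0.0, -1.0]]
force: [-0.5, -0.0, -2.0]
width: 0.0115
[-0.49701934 -0.03908713 -2.03064103] [-0.03971993 -0.0158516  -0.12061727] [-0.45  0.04  1.96  0.    1.15  1.66]
```

View pics/scene7.png

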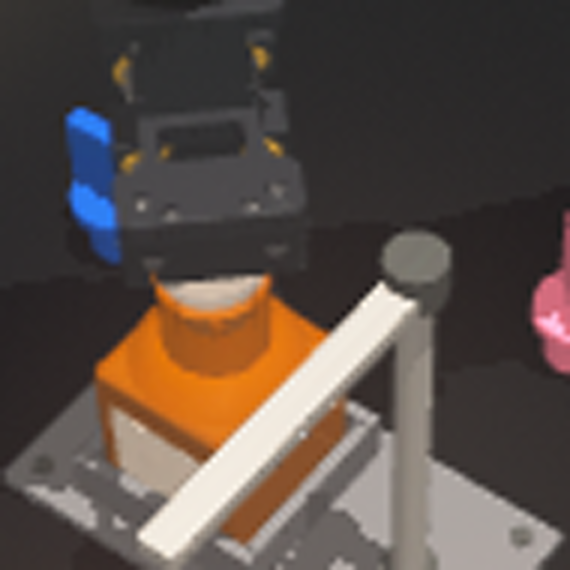

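The bottle is at the same pixels (body corner at (97,375)), and the TCP is up 4 mm with about 2 N pull. Next swing.

```bash
python3 -m handwheel '[[0,0,0,-0.05],[0,0,0,-0.15],[0,0,-0.02,-0.25],[0,0,-0.04,-0.35],[0,0,-0.06,-0.45],[0,0,-0.08,-0.55],[0,0,-0.1,-0.65],[0,0,-0.12,-0.75],[0,0,-0.14,-0.85],[0,0,-0.16,-0.95],[0,0,-0.18,-1.05],[0,0,-0.2,-1.15],[0,0,-0.22,-1.25],[0,0,-0.24,-1.35],[0,0,-0.26,-1.45],[0,0,-0.28,-1.55],[0,0,-0.3,-1.65],[0,0,-0.32,-1.75],[0,0,-0.32,-1.8],[0,0,-0.32,-1.8]]'
python3 - <<'E'
from h import *
s=r.get_state(); print(s["force"],s["torque"],s["joint_pos"].round(2))
im=cams.grab_frame("scene")[:,:,::-1]; cv2.imwrite("pics/scene8.png",cv2.resize(im[95:190,185:280],None,fx=6,fy=6,interpolation=cv2.INTER_CUBIC))
E
```

```text
t: 12.0
tool_pos: [0.4937, -0.2078, 0.1902]
ee_rot: [[0.292, 0.956, -0.004], [0.956, -0.292, 0.002], [0.001, -0.004, -1.0]]
force: [-0.8, 0.6, -1.9]
width: 0.0117
[-0.78341632  0.62260167 -1.93800092] [0.24493274 0.01037612 0.04125726] [-0.45  0.04  1.95  0.    1.15 -0.15]
```

View pics/scene8.png

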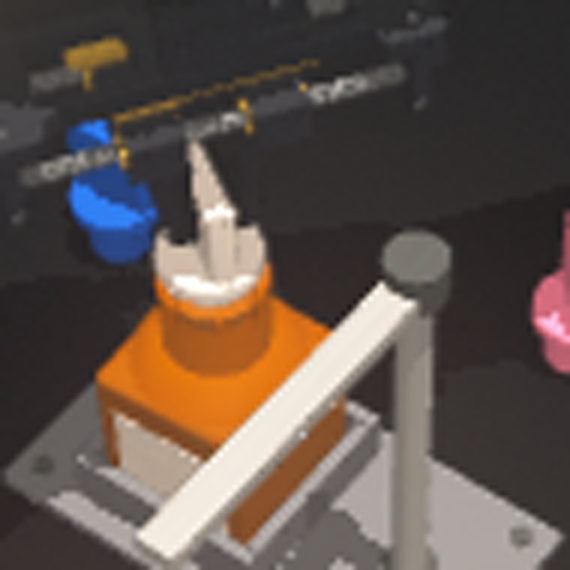

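The flange edge has moved up by about 8 px and the bottle has not moved. I'm continuing.

```bash
python3 -m handwheel '[[0,0,0,0.05],[0,0,0,0.15],[0,0,-0.02,0.25],[0,0,-0.04,0.35],[0,0,-0.06,0.45],[0,0,-0.08,0.55],[0,0,-0.1,0.65],[0,0,-0.12,0.75],[0,0,-0.14,0.85],[0,0,-0.16,0.95],[0,0,-0.18,1.05],[0,0,-0.2,1.15],[0,0,-0.22,1.25],[0,0,-0.24,1.35],[0,0,-0.26,1.45],[0,0,-0.28,1.55],[0,0,-0.3,1.65],[0,0,-0.32,1.75],[0,0,-0.32,1.8],[0,0,-0.32,1.8]]'; python3 -m handwheel '[[0,0,0,-0.05],[0,0,0,-0.15],[0,0,-0.02,-0.25],[0,0,-0.04,-0.35],[0,0,-0.06,-0.45],[0,0,-0.08,-0.55],[0,0,-0.1,-0.65],[0,0,-0.12,-0.75],[0,0,-0.14,-0.85],[0,0,-0.16,-0.95],[0,0,-0.18,-1.05],[0,0,-0.2,-1.15],[0,0,-0.22,-1.25],[0,0,-0.24,-1.35],[0,0,-0.26,-1.45],[0,0,-0.28,-1.55],[0,0,-0.3,-1.65],[0,0,-0.32,-1.75],[0,0,-0.32,-1.8],[0,0,-0.32,-1.8]]'
python3 - <<'E'
from h import *
s=r.get_state(); print(s["force"],s["torque"],s["joint_pos"].round(2))
im=cams.grab_frame("scene")[:,:,::-1]; cv2.imwrite("pics/scene9.png",cv2.resize(im[95:190,185:280],None,fx=6,fy=6,interpolation=cv2.INTER_CUBIC))
E
```

```text
t: 13.72
tool_pos: [0.4939, -0.2083, 0.1935]
ee_rot: [[0.862, -0.506, -0.003], [-0.506, -0.862, 0.001], [-0.003, 0.001, -1.0]]
force: [0.3, -0.8, -1.0]
width: 0.0117
t: 15.38
tool_pos: [0.4939, -0.208, 0.1966]
ee_rot: [[0.295, 0.955, -0.003], [0.956, -0.295, 0.002], [0.001, -0.004, -1.0]]
force: [0.6, 1.8, -1.8]
width: 0.012
[ 0.58914528  1.80090705 -1.84203179] [ 0.26526538 -0.09430668  0.06213679] [-0.45  0.03  1.95  0.    1.17 -0.15]
```

View pics/scene9.png

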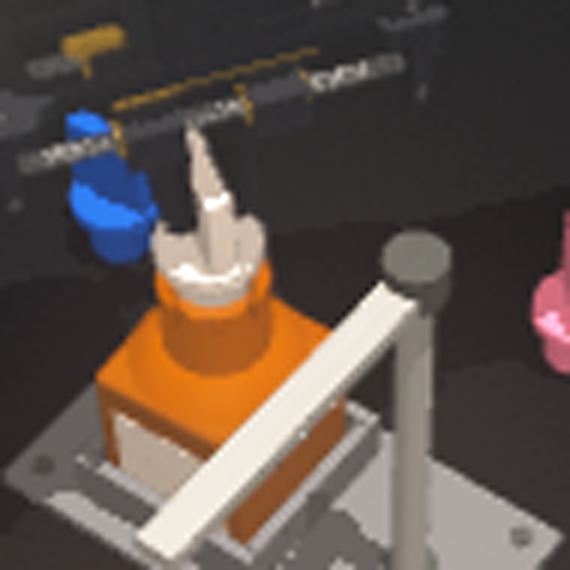

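The TCP is up 13.2 mm, the flange is clearly above the mouth, and the bottle is still seated. One more swing, then a slow straight lift.

```bash
python3 -m handwheel '[[0,0,0,0.05],[0,0,0,0.15],[0,0,-0.02,0.25],[0,0,-0.04,0.35],[0,0,-0.06,0.45],[0,0,-0.08,0.55],[0,0,-0.1,0.65],[0,0,-0.12,0.75],[0,0,-0.14,0.85],[0,0,-0.16,0.95],[0,0,-0.18,1.05],[0,0,-0.2,1.15],[0,0,-0.22,1.2],[0,0,-0.26,1.2],[0,0,-0.32,1.2],[0,0,-0.4,1.2],[0,0,-0.5,1.2],[0,0,-0.6,1.2],[0,0,-0.7,1.2],[0,0,-0.7,1.2]]'
python3 - <<'E'
from h import *
s=r.get_state(); print(s["force"],s["torque"],s["joint_pos"].round(2))
im=cams.grab_frame("scene")[:,:,::-1]; cv2.imwrite("pics/scene10.png",cv2.resize(im[95:190,185:280],None,fx=6,fy=6,interpolation=cv2.INTER_CUBIC))
E
```

```text
t: 17.1
tool_pos: [0.4939, -0.2081, 0.2035]
ee_rot: [[0.998, 0.069, -0.003], [0.069, -0.998, 0.002], [-0.003, -0.002, -1.0]]
force: [0.1, -0.2, -2.3]
width: 0.0115
[ 0.0731262  -0.17586405 -2.34881983] [-0.01672882  0.02929569 -0.03901844] [-0.45  0.03  1.94  0.    1.18  1.06]
```

View pics/scene10.png

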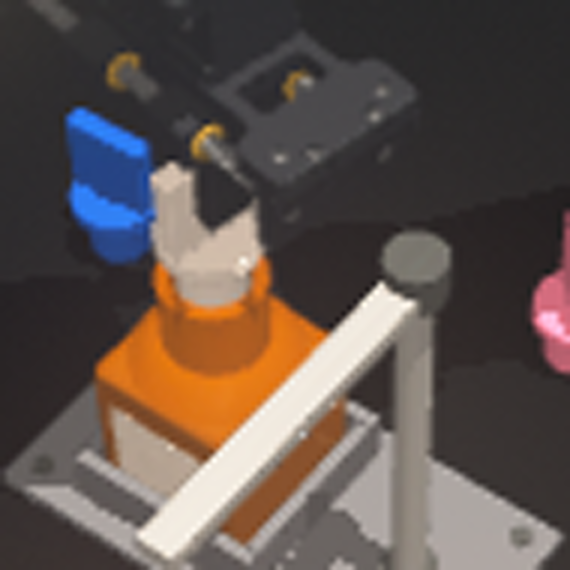

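The stopper has come up 20 mm, so it is past the grip, and the bottle is standing. I'm lifting straight to clear the post.

```bash
python3 -m handwheel '[[0,0,-0.3,0],[0,0,-0.7,0],[0,0,-1.2,0],[0,0,-1.8,0],[0,0,-2.5,0],[0,0,-3.5,0],[0,0,-4.8,0],[0,0,-6.2,0],[0,0,-7.6,0],[0,0,-9,0],[0,0,-10.4,0],[0,0,-11.6,0],[0,0,-12.4,0],[0,0,-12.8,0],[0,0,-12.8,0]]'
python3 - <<'E'
from h import *
s=r.get_state(); print(s["force"],s["torque"],s["joint_pos"].round(2))
im=cams.grab_frame("scene")[:,:,::-1]; cv2.imwrite("pics/scene11.png",cv2.resize(im[40:230,150:340],None,fx=3.1,fy=3.1,interpolation=cv2.INTER_CUBIC))
im=cams.grab_frame("top")[:,:,::-1]; cv2.imwrite("pics/top11.png",cv2.resize(im[180:265,155:250],None,fx=6,fy=6,interpolation=cv2.INTER_CUBIC))
E
```

```text
t: 18.4
tool_pos: [0.4948, -0.2085, 0.3329]
ee_rot: [[0.998, 0.069, -0.001], [0.069, -0.998, 0.001], [-0.001, -0.001, -1.0]]
force: [-0.4, 0.0, -1.1]
width: 0.0118
[-0.36486047  0.03199914 -1.05331228] [0.05400845 0.06650851 0.04117439] [-0.45 -0.04  1.77  0.    1.42  1.06]
```

View pics/scene11.png

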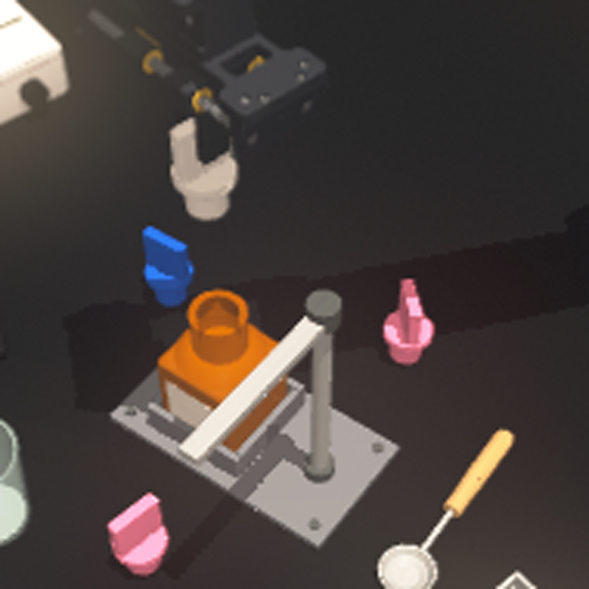

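View pics/top11.png

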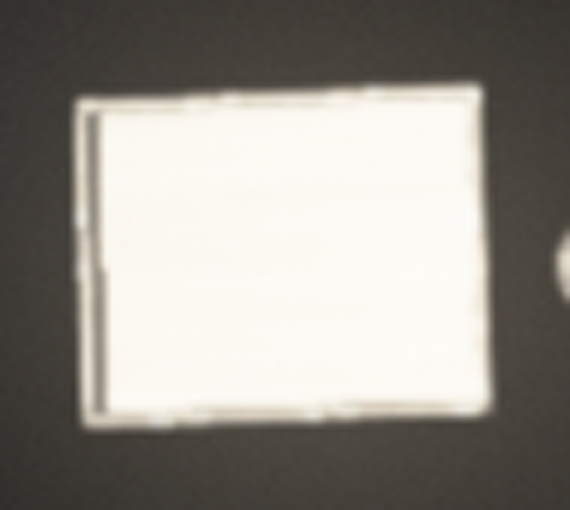

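The stopper is held upright in the air, the bottle stands empty in its holder, and the bar is at the quarter turn. The tray centre is at about (0.475, 0.182), so I'm carrying the stopper there.

```bash
python3 -m handwheel '[[0,-1,0,0],[0,-2.5,0,0],[0.1,-4.5,0,0],[0.1,-7,0,0],[0.2,-10,0,0],[0.2,-13,0,0],[0.3,-16,0,0],[0.3,-19,0,0],[0.4,-22,0,0],[0.4,-25,0,0],[0.5,-28,0,0],[0.6,-31,0,0],[0.6,-34,0,0],[0.7,-36.5,0,0],[0.7,-38.2,0,0],[0.7,-39,0,0],[0.7,-39,0,0],[0.7,-39,0,0]]'
python3 - <<'E'
from h import *
print(rel([.475,.182,.075],.069).round(3))
E
```

```text
t: 20.0
tool_pos: [0.4736, 0.1813, 0.3312]
ee_rot: [[0.998, 0.07, -0.005], [0.07, -0.998, 0.001], [-0.005, -0.001, -1.0]]
force: [0.2, 0.3, -1.1]
width: 0.0114
[ 2.760e-01 -2.800e-02  2.562e+01  1.000e-03]
```

```bash
python3 -m handwheel '[[0,0,1,0],[0,0,2.5,0],[0,0,4.5,0],[0,0,7,0],[0,0,9.5,0],[0,0,12,0],[0,0,14.5,0],[0,0,17,0],[0,0,19.5,0],[0,0,21.5,0],[0,0,23.2,0],[0,0,24.2,0],[0,0,24.5,0],[0,0,24.5,0]]'
python3 - <<'E'
from h import *
s=r.get_state(); print(s["tool_pos"],s["force"])
im=cams.grab_frame("scene")[:,:,::-1]; cv2.imwrite("pics/scene12.png",cv2.resize(im[190:330,260:400],None,fx=4.2,fy=4.2,interpolation=cv2.INTER_CUBIC))
p=s["tool_pos"]; q=proj("scene",[[p[0],p[1],p[2]-.0544],[p[0],p[1],p[2]-.0544+.036]]); print((q-[260,190]+.5)*4.2-.5)
E
```

```text
t: 21.17
tool_pos: [0.4717, 0.1806, 0.0853]
ee_rot: [[0.998, 0.069, -0.007], [0.069, -0.998, 0.0], [-0.007, -0.001, -1.0]]
force: [-0.2, -0.1, -0.9]
width: 0.0114
[0.47169245 0.18056027 0.08527271] [-0.19086951 -0.14993707 -0.88930933]
[[267.29176019 317.74719438]
 [278.14663589 293.4789555 ]]
```

View pics/scene12.png

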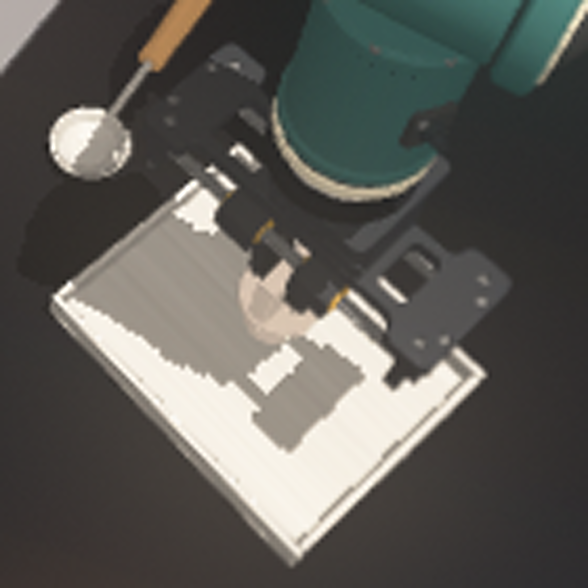

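The stopper is at (275,315), over the middle of the tray. I'm lowering it gently.

```bash
python3 -m handwheel '[[0.2,0,0.5,0],[0.3,0,1.1,0],[0.3,0,1.6,0],[0.3,0,2.0,0],[0.3,0,2.2,0],[0.3,0,2.2,0],[0.3,0,2.2,0]]'; python3 -m handwheel '[[0,0,0.05,0],[0,0,0.1,0],[0,0,0.15,0],[0,0,0.15,0]]'
```

```text
t: 21.8
tool_pos: [0.4753, 0.1813, 0.0642]
ee_rot: [[0.998, 0.069, -0.006], [0.069, -0.998, 0.001], [-0.006, -0.001, -1.0]]
force: [0.4, -0.4, -0.7]
width: 0.0115
t: 22.13
tool_pos: [0.4753, 0.1813, 0.0627]
ee_rot: [[0.998, 0.069, -0.006], [0.069, -0.998, 0.001], [-0.005, -0.001, -1.0]]
force: [0.4, 0.9, -1.8]
width: 0.0114
```

```bash
python3 -m handwheel '[[0,0,0.05,0],[0,0,0.1,0],[0,0,0.15,0],[0,0,0.2,0],[0,0,0.2,0]]'; python3 -m handwheel '[[0,0,0.05,0],[0,0,0.1,0],[0,0,0.1,0]]'; python3 -m handwheel '[[0,0,0.05,0],[0,0,0.1,0],[0,0,0.1,0]]'
```

```text
t: 22.55
tool_pos: [0.4752, 0.1813, 0.0606]
ee_rot: [[0.998, 0.069, -0.006], [0.069, -0.998, 0.001], [-0.006, -0.001, -1.0]]
force: [0.6, 0.6, -1.8]
width: 0.0115
t: 22.8
tool_pos: [0.4751, 0.1813, 0.0595]
ee_rot: [[0.998, 0.069, -0.006], [0.069, -0.998, 0.001], [-0.006, -0.001, -1.0]]
force: [-0.2, 0.7, -1.5]
width: 0.0118
t: 23.05
tool_pos: [0.4753, 0.1814, 0.0592]
ee_rot: [[0.998, 0.069, -0.006], [0.069, -0.998, 0.001], [-0.006, -0.001, -1.0]]
force: [-1.6, -1.4, 4.6]
width: 0.0116
```

Contact at TCP 0.0592, matching the predicted 0.0594, with +4.6 N. I'm easing the grip, then opening.

```bash
python3 -m handwheel '[[0,0,0,0],[0,0,0,0],[0,0,0,0]]' 0.6 3; python3 -m handwheel '[[0,0,0,0],[0,0,0,0],[0,0,0,0],[0,0,0,0],[0,0,0,0],[0,0,0,0],[0,0,0,0],[0,0,0,0]]' 6
python3 - <<'E'
from h import *
im=cams.grab_frame("scene")[:,:,::-1]; cv2.imwrite("pics/scene13.png",cv2.resize(im[190:330,260:400],None,fx=4.2,fy=4.2,interpolation=cv2.INTER_CUBIC))
E
```

```text
t: 23.3
tool_pos: [0.4754, 0.1814, 0.0593]
ee_rot: [[0.998, 0.069, -0.006], [0.069, -0.998, 0.001], [-0.006, -0.001, -1.0]]
force: [0.0, 0.3, -0.4]
width: 0.0122
t: 23.97
tool_pos: [0.4754, 0.1814, 0.0593]
ee_rot: [[0.998, 0.069, -0.006], [0.069, -0.998, 0.001], [-0.006, -0.001, -1.0]]
force: [-0.3, 0.5, -0.4]
width: 0.06
```

View pics/scene13.png

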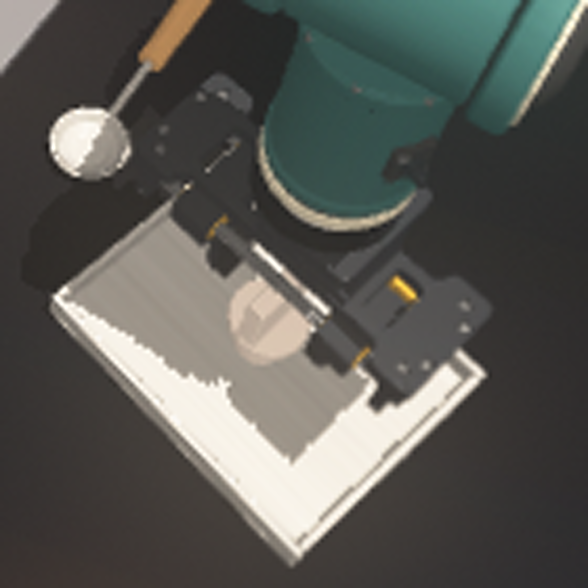

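The stopper stands free between the open fingers at (267,320). I'm withdrawing upward and aside, then checking.

```bash
python3 -m handwheel '[[0,0,-1,0],[0,0,-2.5,0],[0,0,-4.5,0],[0,0,-7,0],[0,0,-10,0],[0,0,-13,0],[0,0,-16,0],[0,0,-19,0],[0,-2,-21,0],[0,-5,-22,0],[0,-8,-22,0],[0,-11,-22,0],[0,-14,-22,0],[0,-17,-22,0],[0,-20,-22,0],[0,-22,-22,0],[0,-22,-22,0]]'
python3 - <<'E'
from h import *
for n in ("scene","top"):
    im=cams.grab_frame(n)[:,:,::-1]; cv2.imwrite(f"pics/{n}14.png",cv2.resize(im,None,fx=1.5,fy=1.5,interpolation=cv2.INTER_CUBIC))
    if n=="scene": cv2.imwrite("pics/scene14c.png",cv2.resize(im[190:330,260:400],None,fx=4.2,fy=4.2,interpolation=cv2.INTER_CUBIC))
print(r.get_state()["force"])
E
```

```text
t: 25.43
tool_pos: [0.4606, 0.4041, 0.2801]
ee_rot: [[0.997, 0.072, -0.006], [0.073, -0.997, 0.003], [-0.005, -0.003, -1.0]]
force: [0.3, -0.2, -0.1]
width: 0.0598
[-0.81194164 -1.16998203 -1.02879094]
```

View pics/scene14.png

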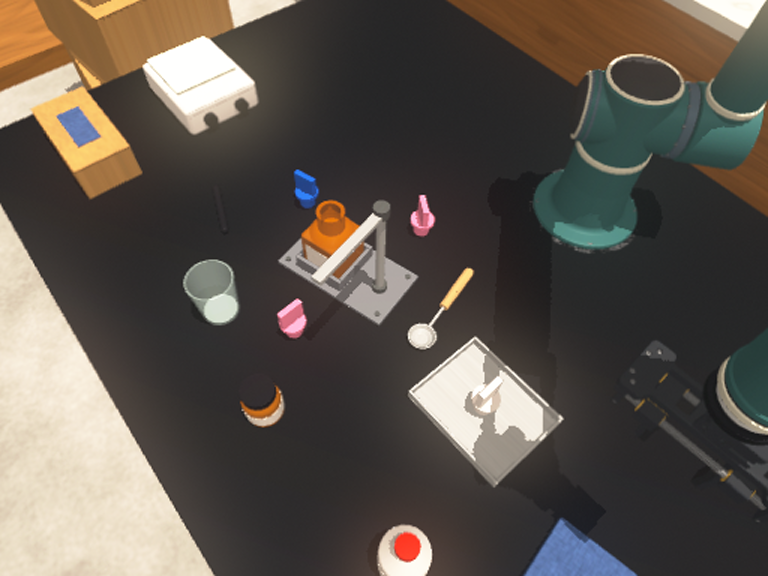

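View pics/top14.png

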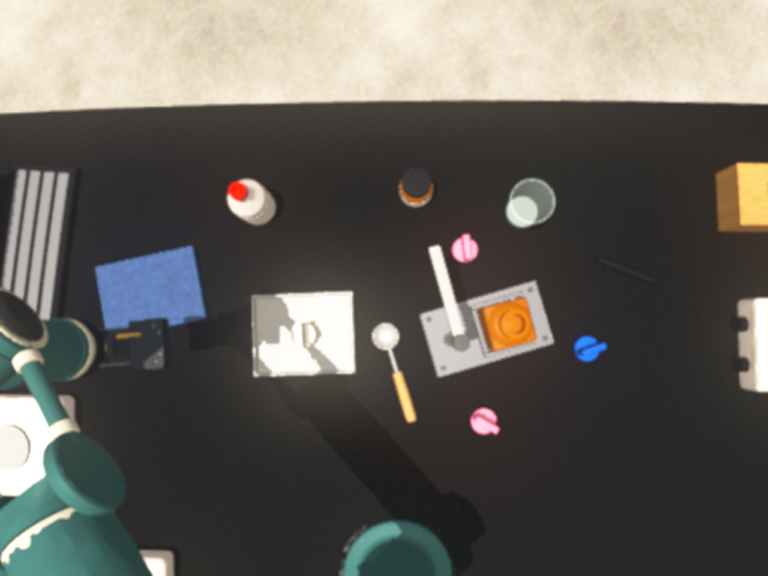

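View pics/scene14c.png

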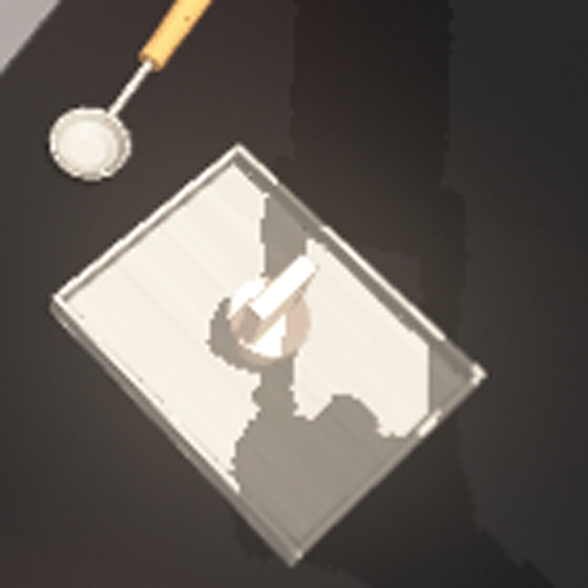

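The stopper stands upright in the tray at (270,310) in the crop. The bottle is in its well, the bar is at a quarter turn, and the jar (416,187), white bottle (250,200) and beaker (530,203) are at their original pixels (÷1.5). I'm handing in.

```bash
python3 -c "
from bench import sign_off
print(sign_off())"
```

```text
the job is handed in; nothing more can be done
None
```

The job is done and handed in at about 25.5 s of the 72 s allowed, with no verdict reported back.

- **Keeper bar:** I pushed it round with the shut fingers and left it at about 1.54 rad.
- **Stopper:** I twisted it loose over six alternating swings while easing it up about 0.2 mm per row. The measured pull was about 2 N at each stop. I then carried it over the post and set it down in the tray at the height I had worked out, with a touch of 4.6 N.

The last pictures from both cameras show the stopper upright on its plug near the tray's centre and the bottle standing in its well. The bar is still clear, and the jar, white bottle and beaker are where they started, judged by eye from their pixel positions. The arm was clear of everything. No check failed. The camera fit of the stopper was off by 1 to 2 mm between the two views, which the grip took up.

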